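Point-and-call check before filing

TASK

Do the point-and-call safety check before filing: with the fingertips, point down from just above at the middle of the blue safety goggles and hold there about two seconds, some three centimetres over them and without touching them; then point in the same way at the top end of the copper blank standing in the yellow vise. When both have been pointed at, push the red lever over, away from the robot, as far as it goes, and come clear. Do not touch the goggles or the vise, and leave everything else on the bench where it is; nothing is to be picked up.

Things in the scene. Friction and masses are not known exactly. Their poses are not given: they have to be found in the camera images.
- goggles: Loose blue safety goggles lying lenses up: two round cups 68 mm across and 40 mm high, centres 39 mm either side of the origin along its y axis, pale rims and glass lenses, small black strap lugs at both ends; 170 mm long (y), 68 mm wide (x). Origin at the centre of the underside, z up.
- goggles_mid (a point): The middle of the goggles, midway between the two lenses, at the height of the lens tops (40 mm above the bench): the point to be pointed at. z up.
- vise: Yellow bench vise with steel jaws, fixed to the bench; jaws 120 mm long (along its y), jaw tops 146 mm above the bench, 290 mm long overall from the screw with its crossbar (155 mm to its -x side) to the back (135 mm to +x). Origin on the bench below the middle of the jaws, z up. A flat copper blank stands upright between the jaws.
- blank_top (a point): Middle of the top end of the copper blank (36 mm wide along the vise's y, 8 mm thick along its x), 190 mm above the bench, 44 mm above the jaws: the point to be pointed at. z up.
- check_lever_base: Fixed grey block 70 x 50 x 25 mm (x, y, z) carrying the red-balled lever. Origin at the centre of its underside, z up; its x axis points away from the robot (turned up to 20 degrees) and is the direction in which the lever is pushed; the lever pivots about the y axis, 22 mm above the bench over the origin.
- check_lever_tip (a point): Centre of the red ball (26 mm across) at the end of the steel lever rod (10 mm thick), 80 mm from the pivot.
- check_lever (a joint): Angle of the red lever in rad: 0 leans 0.5 rad from upright towards the robot, 1.0 is fully over against its stop, leaning 0.5 rad away from the robot. It starts at 0 to 0.2; it turns with light friction (about 1 N at the ball) and stays where it is left.
- tape_roll: Loose brown roll of tape lying flat, 100 mm across, 48 mm high; origin at the centre of its underside.
- bar_clamp: Loose small red bar clamp lying flat, steel bar 150 mm long along its y, 85 mm wide, 22 mm high; origin on its underside, under the bar.
- glue_tube: Loose white and orange glue tube lying flat, 130 mm long along its y, 34 mm wide, 27 mm high; origin on its underside.
- spray_bottle: Loose pink spray bottle with a white head, 60 mm across, 158 mm high, at the far side of the bench; origin at the centre of its underside.
- jug: Loose white screw-top jar, 100 mm across, 140 mm high, at the far side of the bench; origin at the centre of its underside.
- offcut: Loose aluminium offcut lying flat, 90 x 60 x 8 mm; origin at the centre of its underside.
Not all that is in view belongs to the job. Of the things like the check_lever_base, leave any that is purple; of the rest the larger one is meant.

How it is judged (in metres and radians):
On the way, in this order (a step that is already met when the one before it is completed fails the run):
1. point down at the middle of the goggles from just above and dwell (horizontal distance between the grasp point and goggles_mid below 0.03 m and z of the grasp point in the frame of goggles_mid between 0.02 and 0.085 m and angle between the grasp point's own z axis and vertical above 2.35 rad), for 1.8 s.
2. point down at the top of the blank in the vise from just above and dwell (horizontal distance between the grasp point and blank_top below 0.03 m and z of the grasp point in the frame of blank_top between 0.02 and 0.085 m and angle between the grasp point's own z axis and vertical above 2.35 rad), for 1.8 s.
3. the red lever is pushed fully over (value of joint check_lever above 0.85 rad), for 0.2 s.
At the end, for the whole second after the job is handed in: The red lever rests pushed over (above 0.85 rad); goggles within 10 mm and other loose things within 15 mm of their start. On the way, in order, the tool point dwelt 1.8 s, pointing down, within 30 mm sideways of and 20 to 85 mm above the goggles' middle, then the blank's top (value of joint check_lever above 0.85 rad and velocity of joint check_lever between -0.05 and 0.05 rad/s and distance of goggles from where it was at the start of the episode below 0.01 m and linear speed of goggles below 0.02 m/s and distance of each of tape_roll, bar_clamp, glue_tube, spray_bottle, jug, offcut from where it was at the start of the episode below 0.015 m); the robot touches nothing.
It fails at once if the goggles are touched or moved (contact force between any of the fingers, the arm and goggles above 0.3 N or distance of goggles from where it was at the start of the episode above 0.01 m).
It fails at once if the vise or its blank is touched (contact force between any of the fingers, the arm and vise above 0.3 N).
It fails at once if another loose thing is moved by more than 15 mm (distance of any of tape_roll, bar_clamp, glue_tube, spray_bottle, jug, offcut from where it was at the start of the episode above 0.015 m).
It also fails if it takes over 61 s, if anything falls off the work surface, if the arm or the gripper's body presses on something with over 40 N, if the wrist force passes 120 N, or if a joint passes its speed limit or range.

ROBOT

A 6-joint arm with a two-finger parallel gripper is mounted at the origin on the work surface. World frame = base frame: x ahead of the robot, y to its left, z up, the work surface at z = 0. Lengths are in mm, angles in rad, forces in N, time in s.
With the tool pointing down it reaches from about 275 to 1000 mm from the base axis. Payload 8.4 kg.
Tool frame: the origin (TCP) lies between the finger pads, 19 mm behind the fingertips; this is the grasp point; z points along the fingers, y is the direction in which the jaws open and shut (so a half turn about z gives the same grasp; the last joint's range is limited). The gripper opens to 85 mm and grips with 20 to 120 N. Pads are 22 mm wide; open, the fingers measure 114 mm over their backs; the gripper's body (76 mm by 85 mm) begins 54 mm behind the grasp point. The pads swing forward as they close: fully open they stand 13 mm farther back than shut.
Start: joints at [1.296, 0.353, 1.633, -0, 1.155, -0.002], TCP at [168.392, 601.891, 249.981] pointing down, gripper open.
Joint ranges: [-2.63, 2.63], [-0.92, 2.1], [0.06, 2.66], [-1.3, 4.44], [0, 2.69], [-3.02, 3.02]. Speed limits (rad/s): [2.22, 2.22, 2.79, 3.14, 3.14, 3.14].

INTERFACE

Orientations are given as [roll, pitch, yaw] about the fixed x, y, z axes, in that order (R = Rz(yaw) Ry(pitch) Rx(roll)).
In Python, from rig import sense, grab_frame, get_calibration, sign_off, boxes_of, trace gives the robot as it stands.
- The arm moves only by the tool servo_tool, never from a script. Its argument "rows" is a list of rows, each a list of 3 entries, a list of its own where there are three numbers: the finger opening in mm, from 0 to 85.4, then the shift along the tool's x, y, z in mm, then the turn, a rotation vector about the tool's x, y, z in degrees. A call has 1 to 8 rows; each row shifts and turns the commanded pose from where the row before left it, along the tool's axes as they then stand; what a row does not reach is not made up. A row lasts 1/8 s, in which the tool goes at most 62.5 mm and 10.7 degrees, less where a joint would pass 70% of its speed; a pose out of reach is approached as far as the arm can. A call is refused whole if a number of a shift passes 62.5 or a number of a turn 10.7, either way. A call with a gripper value outside its range is refused whole. The fingers move at their own pace and stop on an object; "force" is the grip in N (left out, the last holds). Time passes only in rows, so rows that do not move let the fingers close. It gives the time, the measured TCP pose, the force and the opening at its end, in the units of the state.
- sense(): the state, without advancing time (a new reading comes with each control period).
- grab_frame(name): name is "side" or "top" or "wrist"; returns the picture (480x640x3 uint8, blue, green, red); there is no depth.
- get_calibration(name): a dict with "intrinsics" (3x3 intrinsics, pixels), "world_to_cam" (4x4, takes a point from world to camera coordinates). Camera axes: x right, y down, z forward; pixel columns grow to the right and rows downward; lengths in mm; the calibration is good to about 2 mm. A picture is of the moment at which its call begins: read the wrist's pose just before it. get_calibration takes no time and is no camera call; for the wrist camera it gives the pose at the moment of the call.
- sign_off(): hands the job in, once; it reports no verdict.
Trained networks look in the newest picture that a camera, given by its name, has taken for a name from the list of things; names that differ only in an ending like _2 or _b are one class to them, and where a whole thing is asked for, a point or a joint stands for the part that bears it (a point fixed in the world has none). Each returns a list of dicts, best first, with "conf" (0 to 1); they miss things now and then, are a little off and sometimes report something else, mostly with a low value. They report only what shows in the picture. A call takes as long as a camera call. They do not tell look-alikes from the thing itself.
- boxes_of(camera, thing): "centre" ([x, y, z] in mm, in the coordinates of the camera as it stood for that picture, good to about 4 mm: the middle of the surface that is visible of it).
- trace(camera, thing): "mask" (480x640 bool, what is visible of it).
The state is a dict: "clock": time; "qpos": joint angles; "qvel": joint speeds; "joint_efforts": joint torques, N m; "eef_pos": TCP position; "tcp_rot": TCP orientation; "contact_force": force on the tool from outside, world axes, zero at the start; "wrist_torque": the same for the moment, N m; "opening": opening from 0.0 (shut) to 1.0 (fully open).
Only numpy, scipy, OpenCV 4.12 (cv2) and the standard library are available. Lean on these libraries where they do the work, as an engineer would, in place of code of your own. Each camera call takes 0.05 s, during which the arm holds its last target. There are 200 camera calls.

## Working session

There is one attempt and no reset: what is moved stays moved. The work goes in short steps, Python scripts to look and compute and a tool call to move; the robot and the scene stay as the last step left them, time stands still between calls to the robot, and variables do not carry over. Pictures are saved under pics/ and viewed, about 8 in all and at most 12, crops included, and the job is handed in when it is done.

Besides the shell and the picture viewer there is one more tool, called after "Call:" in YAML: its name, and indented under it one key for each argument. servo_tool: Moves the arm, as the interface text tells. Its arguments: {"type":"object","properties":{"rows":{"type":"array","items":{"type":"array"}},"force":{"type":"number"}},"required":["rows"]}

```bash
mkdir -p pics; cat > h.py <<'E'
import numpy as np,cv2
from rig import *
def w(cam,c):
    T=np.linalg.inv(np.array(get_calibration(cam)["world_to_cam"])); return (T@np.append(c,1))[:3]
def px(cam,p):
    c=get_calibration(cam);q=(np.array(c["world_to_cam"])@np.append(p,1))[:3];u=np.array(c["intrinsics"])@q;return u[:2]/u[2]
def ray(cam,uv,z):
    c=get_calibration(cam);T=np.linalg.inv(np.array(c["world_to_cam"]))
    d=T[:3,:3]@np.linalg.inv(np.array(c["intrinsics"]))@np.array([uv[0],uv[1],1.]);o=T[:3,3]
    return o+d*(z-o[2])/d[2]
E
python3 - <<'E'
from h import *
s=sense();print(s["clock"],s["eef_pos"],s["tcp_rot"])
ims=[]
for cam in("top","side"):
    im=grab_frame(cam);cv2.imwrite(f"pics/{cam}0.png",im)
    for t in("goggles","vise","blank_top","check_lever_base","check_lever_tip","check_lever","tape_roll","bar_clamp","glue_tube","spray_bottle","jug","offcut"):
        try:
            for b in boxes_of(cam,t)[:3]: 
                p=w(cam,b["centre"]);print(cam,t,round(b["conf"],2),p.round(),px(cam,p).round())
        except Exception as e: print(t,e)
print(sense()["clock"])
E
```

```text
0.0 [168.25838661 601.43889541 249.24610556] [-3.14015672e+00 -2.12894652e-05  2.86876526e+00]
top goggles 0.74 [ 603. -171.   37.] [364. 214.]
top vise 0.66 [551. 232. 138.] [202. 231.]
top blank_top 0.64 [548. 237. 135.] [201. 232.]
top check_lever_base 0.87 [685.  42.  26.] [285. 186.]
top check_lever_base 0.8 [436.  80.  19.] [271. 278.]
top check_lever_base 0.63 [534.  24.  26.] [292. 241.]
top check_lever_tip 0.53 [414.  77.  72.] [270. 287.]
top check_lever_tip 0.46 [533.  28.  27.] [290. 242.]
top check_lever_tip 0.39 [655.  31. 104.] [286. 191.]
top check_lever 0.62 [548. 237. 136.] [201. 233.]
top check_lever 0.59 [506.  20. 104.] [290. 249.]
top check_lever 0.53 [656.  29. 106.] [287. 190.]
top tape_roll 0.78 [ 598. -361.   49.] [437. 214.]
top tape_roll 0.27 [ 442. -155.   24.] [359. 274.]
top bar_clamp 0.95 [ 457. -361.   23.] [436. 267.]
top glue_tube 0.74 [ 441. -157.   26.] [360. 275.]
top spray_bottle 0.96 [752. -73. 104.] [326. 153.]
top jug 0.96 [ 763. -203.  139.] [378. 143.]
top jug 0.58 [ 601. -171.   44.] [364. 214.]
top offcut 0.8 [ 297. -410.   10.] [457. 328
[... 333 characters left out ...]
  27.] [328. 210.]
side check_lever_base 0.69 [429.  76.  18.] [245. 245.]
side check_lever_tip 0.55 [510.  19. 100.] [281. 223.]
side check_lever_tip 0.38 [413.  77.  68.] [237. 235.]
side check_lever_tip 0.18 [ 595. -176.   33.] [356. 273.]
side check_lever 0.64 [654.  24.  99.] [325. 197.]
side check_lever 0.45 [508.  23. 102.] [279. 222.]
side check_lever 0.41 [408.  78.  64.] [235. 237.]
side tape_roll 0.6 [ 592. -363.   43.] [410. 326.]
side bar_clamp 0.69 [ 453. -364.   18.] [362. 367.]
side glue_tube 0.9 [ 442. -162.   21.] [303. 304.]
side spray_bottle 0.63 [753. -78.  96.] [378. 204.]
side jug 0.96 [ 751. -221.  110.] [419. 235.]
side offcut 0.64 [ 296. -413.   12.] [320. 435.]
1.3
```

View pics/top0.png

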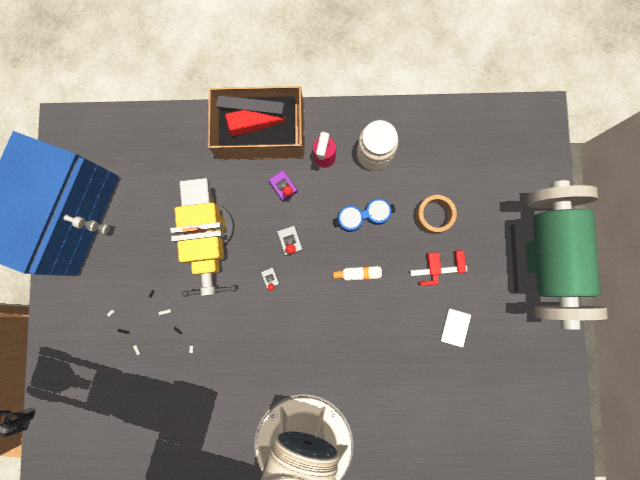

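View pics/side0.png

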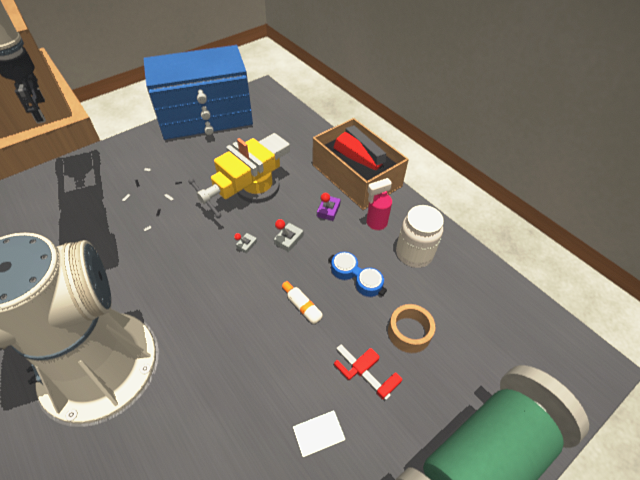

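The top view shows the goggles at (364,214), the vise at (200,232), and the larger grey lever at (290,241), with a purple one at (283,186) and a small one at (270,279). Next I'll refine the blank, ball and base from crops.

```bash
python3 - <<'E'
from h import *
t=cv2.imread("pics/top0.png");s=cv2.imread("pics/side0.png")
r=lambda im,x,y,n:cv2.resize(im[y:y+n,x:x+n],(390,390),interpolation=cv2.INTER_NEAREST)
a=np.vstack([np.hstack([r(t,167,197,65),r(t,260,217,65)]) ,np.hstack([r(s,215,130,65),r(s,255,205,65)])])
cv2.imwrite("pics/crop.png",cv2.resize(a,(600,600)))
print("gog",ray("top",(364,214),40),ray("side",(357,273),36))
for cam,im,(x,y) in(("top",t,(167,197)),("top",t,(260,217)),("side",s,(215,130)),("side",s,(255,205))):
    h=cv2.cvtColor(im[y:y+65,x:x+65],cv2.COLOR_BGR2HSV).astype(int)
    m=((h[...,0]<14)|(h[...,0]>172))&(h[...,1]>100)&(h[...,2]>60)
    n,l,st,c=cv2.connectedComponentsWithStats(m.astype(np.uint8))
    for i in range(1,n):
        if st[i,4]>8: 
            u=c[i]+[x,y];print(cam,u.round(1),st[i],ray(cam,u,190).round(),ray(cam,u,92).round())
E
```

```text
gog [ 602.09466783 -170.63227665   40.        ] [ 595.97743628 -179.56715825   36.        ]
top [193.7 230.2] [17 30 21  7 77] [547. 237. 190.] [560. 268.  92.]
top [290.2 248.5] [26 27 10 10 81] [500.  13. 190.] [509.  22.  92.]
side [242.6 147.8] [ 22   8  12  21 122] [538. 225. 190.] [591. 332.  92.]
side [279.6 223.7] [20 14 10 11 86] [467. -45. 190.] [511.  26.  92.]
```

View pics/crop.png

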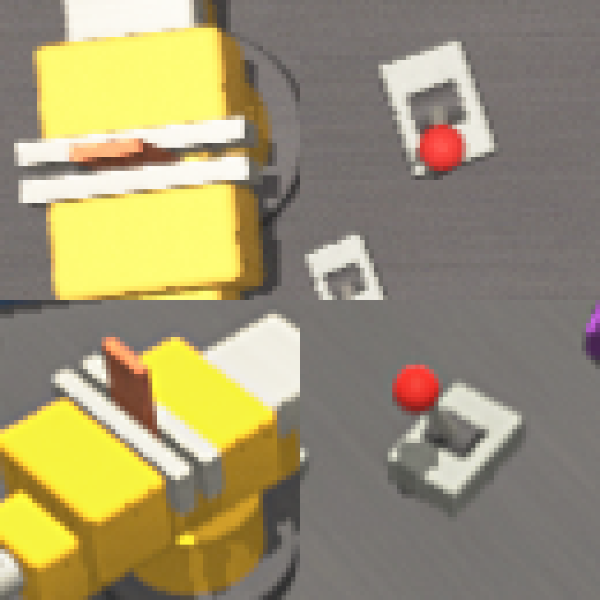

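Call:
servo_tool:
  rows:
    - [0, [-20, -20, -30], [0, 0, 0]]
    - [0, [-34, -34, -30], [0, 0, 0]]
    - [0, [-39, -39, -20], [0, 0, 0]]
    - [0, [-40, -40, 0], [0, 0, 0]]
    - [0, [-40, -40, 0], [0, 0, 0]]
    - [0, [-40, -40, 0], [0, 0, 0]]
    - [0, [-40, -40, 0], [0, 0, 0]]
    - [0, [-40, -40, 0], [0, 0, 0]]
  force: 20

```text
clock: 2.3
eef_pos: [372.3, 239.2, 330.3]
tcp_rot: [3.141, 0.001, 2.869]
contact_force: [0.6, 0.8, 0.3]
opening: -0.001
```

```bash
cat >> h.py <<'E'
from scipy.spatial.transform import Rotation as Ro
def delta(p):
    s=sense();R=Ro.from_euler("xyz",s["tcp_rot"]);print("tcp",np.round(s["eef_pos"],1),np.round(s["tcp_rot"],3),"t",s["clock"],"d_tool",R.inv().apply(np.array(p)-s["eef_pos"]).round(1))
def tri(a,b):
    A=[]
    for cam,uv in(("top",a),("side",b)):
        c=get_calibration(cam);P=np.array(c["intrinsics"])@np.array(c["world_to_cam"])[:3];A+=[uv[0]*P[2]-P[0],uv[1]*P[2]-P[1]]
    v=np.linalg.svd(np.array(A))[2][-1];return v[:3]/v[3]
E
python3 - <<'E'
from h import *
delta([599,-174,200])
print("blank",tri((190,230),(242.5,141)),ray("top",(190,230),190),ray("side",(242,141),190))
print("ball",tri((290.2,248.5),(279.6,223.7)))
print("base",ray("top",(289.9,240.8),25),ray("side",(255+(458-300)/4.615,205+(436-300)/4.615),25))
c=[(383,65),(460,43),(494,150),(415,175)]
for u in c: print(ray("top",(260+(u[0]-300)/4.615,217+u[1]/4.615),25).round())
E
```

```text
tcp [372.3 239.2 330.3] [3.141e+00 1.000e-03 2.869e+00] t 2.3 d_tool [-329.5 -337.1  130.3]
blank [548.35457994 243.39753595 194.96791388] [547.54465618 245.76871463 190.        ] [551.52653332 249.00450614 190.        ]
ball [508.03880419  21.53657435  98.00329453]
base [535.45121573  29.19388896  25.        ] [538.91841875  28.2884324   25.        ]
[562.  61.  25.]
[575.  16.  25.]
[511.  -3.  25.]
[498.  43.  25.]
```

Call:
servo_tool:
  rows:
    - [0, [-41, -42, 0], [0, 0, 0]]
    - [0, [-41, -42, 0], [0, 0, 0]]
    - [0, [-41, -42, 0], [0, 0, 0]]
    - [0, [-41, -42, 10], [0, 0, 0]]
    - [0, [-41, -42, 20], [0, 0, 0]]
    - [0, [-41, -42, 20], [0, 0, 0]]
    - [0, [-41, -42, 20], [0, 0, 0]]
    - [0, [-30, -32, 20], [0, 0, 0]]

```text
clock: 3.3
eef_pos: [590.0, -160.9, 239.3]
tcp_rot: [-3.141, 0.001, 2.868]
contact_force: [0.8, 0.3, 1.1]
opening: -0.003
```

Call:
servo_tool:
  rows:
    - [0, [0, 0, 30], [0, 0, 0]]
    - [0, [0, 0, 20], [0, 0, 0]]
    - [0, [0, 0, 0], [0, 0, 0]]

```text
clock: 3.68
eef_pos: [588.0, -158.4, 188.4]
tcp_rot: [-3.142, -0.003, 2.869]
contact_force: [0.7, 0.4, 0.7]
opening: -0.006
```

```bash
python3 - <<'E'
from h import *
delta([599,-174,93])
im=grab_frame("side");im2=grab_frame("top");wr=grab_frame("wrist")
for b in boxes_of("wrist","goggles")[:2]: print(b["conf"],w("wrist",b["centre"]))
p=px("wrist",[599,-174,40]);print(p);cv2.circle(wr,tuple(int(v) for v in p),4,(0,255,0),1)
cv2.imwrite("pics/g1.png",np.hstack([cv2.resize(im[190:350,270:480],(400,305)),cv2.resize(wr,(400,305))]))
E
```

```text
tcp [ 588.  -158.4  188.4] [-3.142e+00 -3.000e-03  2.869e+00] t 3.675 d_tool [-15.1 -12.   95.4]
0.66 [ 599.86944006 -164.65529157   35.6016604 ]
[300.4607774  238.10740456]
```

View pics/g1.png

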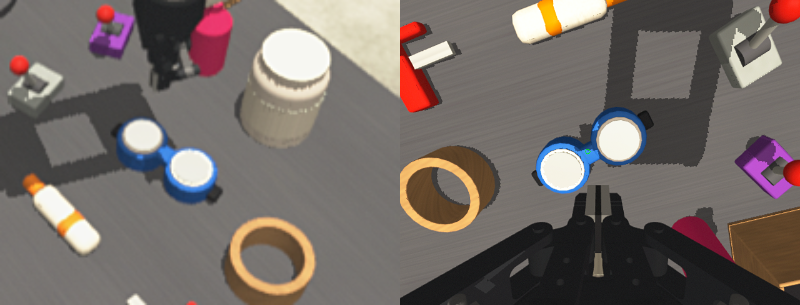

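The wrist view shows the cups at about (259,263) and (350,220), so their middle is near (304,241). The prediction was (300,238), which agrees. I'll descend and dwell.

Call:
servo_tool:
  rows:
    - [0, [-14, -11, 20], [0, 0, 0]]
    - [0, [0, 0, 35], [0, 0, 0]]
    - [0, [0, 0, 30], [0, 0, 0]]
    - [0, [0, 0, 10], [0, 0, 0]]
    - [0, [0, 0, 0], [0, 0, 0]]
    - [0, [0, 0, 0], [0, 0, 0]]
    - [0, [0, 0, 0], [0, 0, 0]]
    - [0, [0, 0, 0], [0, 0, 0]]

```text
clock: 4.88
eef_pos: [600.0, -173.0, 95.7]
tcp_rot: [-3.142, 0.001, 2.869]
contact_force: [-0.2, 0.7, 0.2]
opening: -0.002
```

```bash
python3 - <<'E'
from h import *
delta([599,-174,93])
im=grab_frame("side");im2=grab_frame("top");wr=grab_frame("wrist")
cv2.imwrite("pics/g2.png",np.hstack([cv2.resize(im[190:350,270:480],(400,305)),cv2.resize(wr,(400,305))]))
E
```

```text
tcp [ 600.  -173.    95.7] [-3.142e+00  1.000e-03  2.869e+00] t 4.875 d_tool [ 0.7 -1.2  2.7]
```

View pics/g2.png

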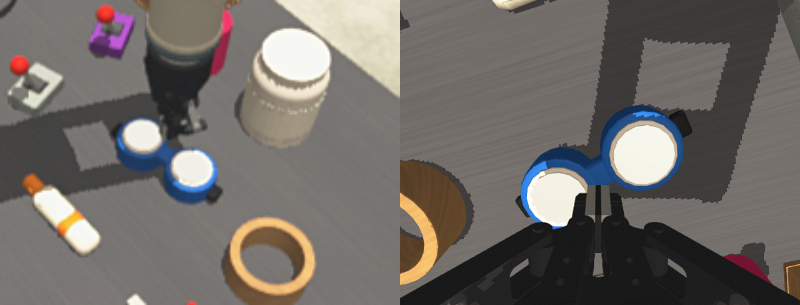

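Call:
servo_tool:
  rows:
    - [0, [0, 0, 0], [0, 0, 0]]
    - [0, [0, 0, 0], [0, 0, 0]]
    - [0, [0, 0, 0], [0, 0, 0]]
    - [0, [0, 0, 0], [0, 0, 0]]
    - [0, [0, 0, 0], [0, 0, 0]]
    - [0, [0, 0, 0], [0, 0, 0]]
    - [0, [0, 0, 0], [0, 0, 0]]
    - [0, [0, 0, 0], [0, 0, 0]]

```text
clock: 6.02
eef_pos: [599.6, -172.9, 95.0]
tcp_rot: [-3.142, -0.0, 2.869]
contact_force: [-0.7, -0.1, 0.2]
opening: -0.001
```

Call:
servo_tool:
  rows:
    - [0, [0, 0, 0], [0, 0, 0]]
    - [0, [0, 0, 0], [0, 0, 0]]
    - [0, [0, 0, 0], [0, 0, 0]]
    - [0, [0, 0, 0], [0, 0, 0]]
    - [0, [0, 0, 0], [0, 0, 0]]
    - [0, [0, 0, 0], [0, 0, 0]]
    - [0, [0, 0, 0], [0, 0, 0]]
    - [0, [0, 0, 0], [0, 0, 0]]

```text
clock: 7.02
eef_pos: [599.6, -173.0, 95.0]
tcp_rot: [-3.142, 0.0, 2.869]
contact_force: [0.6, -1.0, -0.2]
opening: 0.003
```

The wrist view shows the fingertips above the bridge between the two cups, with no contact. Both the dwell and the position are good. I'll rise and go to the vise.

Call:
servo_tool:
  rows:
    - [0, [0, 0, -40], [0, 0, 0]]
    - [0, [0, 0, -55], [0, 0, 0]]
    - [0, [0, 0, -55], [0, 0, 0]]
    - [0, [10, 24, -35], [0, 0, 0]]
    - [0, [20, 48, -5], [0, 0, 0]]
    - [0, [20, 48, 0], [0, 0, 0]]
    - [0, [20, 48, 0], [0, 0, 0]]
    - [0, [20, 48, 0], [0, 0, 0]]

```text
clock: 8.02
eef_pos: [570.7, 60.9, 285.2]
tcp_rot: [3.141, 0.0, 2.869]
contact_force: [-0.0, 0.1, 0.2]
opening: -0.0
```

Call:
servo_tool:
  rows:
    - [0, [20, 48, 0], [0, 0, 0]]
    - [0, [20, 48, 0], [0, 0, 0]]
    - [0, [18, 42, 0], [0, 0, 0]]
    - [0, [14, 34, 0], [0, 0, 0]]
    - [0, [0, 0, 0], [0, 0, 0]]
    - [0, [0, 0, 0], [0, 0, 0]]

```text
clock: 8.78
eef_pos: [548.0, 243.9, 284.8]
tcp_rot: [-3.141, -0.0, 2.869]
contact_force: [1.2, -0.2, 0.3]
opening: -0.006
```

```bash
python3 - <<'E'
from h import *
delta([548,245,244])
im=grab_frame("side");wr=grab_frame("wrist")
p=px("wrist",[548,245,190]);print(p)
cv2.circle(wr,tuple(int(v) for v in p),5,(0,255,0),1)
cv2.imwrite("pics/v1.png",np.hstack([cv2.resize(im[80:240,150:360],(400,305)),cv2.resize(wr,(400,305))]))
E
```

```text
tcp [548.  243.9 284.8] [-3.141 -0.     2.869] t 8.775 d_tool [ 0.3  1.1 40.8]
[319.98029894 245.31788853]
```

View pics/v1.png

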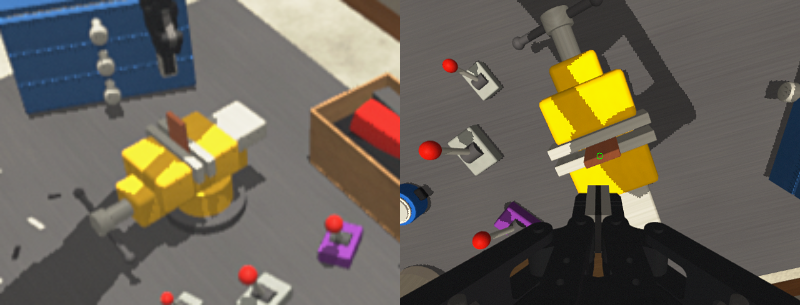

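The green mark at (320,245) sits on the copper blank. I'll descend 40 mm and dwell.

Call:
servo_tool:
  rows:
    - [0, [0, 0, 20], [0, 0, 0]]
    - [0, [0, 0, 15], [0, 0, 0]]
    - [0, [0, 0, 5], [0, 0, 0]]
    - [0, [0, 0, 0], [0, 0, 0]]
    - [0, [0, 0, 0], [0, 0, 0]]
    - [0, [0, 0, 0], [0, 0, 0]]
    - [0, [0, 0, 0], [0, 0, 0]]
    - [0, [0, 0, 0], [0, 0, 0]]

```text
clock: 9.88
eef_pos: [548.1, 244.4, 245.1]
tcp_rot: [3.141, 0.0, 2.869]
contact_force: [-0.2, -0.3, 0.1]
opening: -0.001
```

```bash
python3 - <<'E'
from h import *
delta([548,245,244])
im=grab_frame("side");wr=grab_frame("wrist")
p=px("wrist",[548,245,190]);print(p)
cv2.circle(wr,tuple(int(v) for v in p),5,(0,255,0),1)
cv2.imwrite("pics/v2.png",np.hstack([cv2.resize(im[100:200,200:330],(400,305)),cv2.resize(wr[150:400,150:490],(400,305))]))
E
```

```text
tcp [548.1 244.4 245.1] [3.141 0.    2.869] t 9.875 d_tool [0.3 0.5 1.1]
[318.60764961 271.91409845]
```

View pics/v2.png

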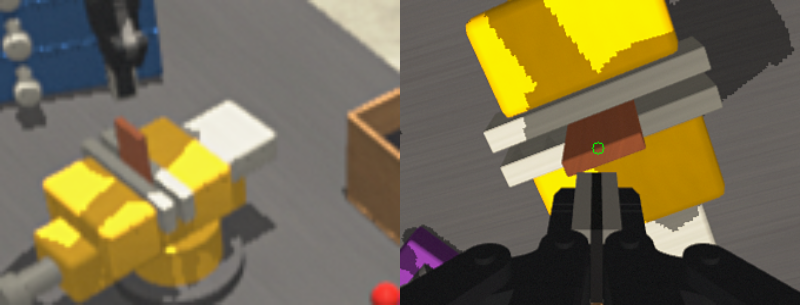

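Call:
servo_tool:
  rows:
    - [0, [0, 0, 0], [0, 0, 0]]
    - [0, [0, 0, 0], [0, 0, 0]]
    - [0, [0, 0, 0], [0, 0, 0]]
    - [0, [0, 0, 0], [0, 0, 0]]
    - [0, [0, 0, 0], [0, 0, 0]]
    - [0, [0, 0, 0], [0, 0, 0]]
    - [0, [0, 0, 0], [0, 0, 0]]
    - [0, [0, 0, 0], [0, 0, 0]]

```text
clock: 10.98
eef_pos: [548.1, 244.4, 245.0]
tcp_rot: [3.142, 0.0, 2.869]
contact_force: [0.1, 0.5, 0.4]
opening: 0.001
```

Call:
servo_tool:
  rows:
    - [0, [0, 0, 0], [0, 0, 0]]
    - [0, [0, 0, 0], [0, 0, 0]]
    - [0, [0, 0, 0], [0, 0, 0]]
    - [0, [0, 0, 0], [0, 0, 0]]
    - [0, [0, 0, 0], [0, 0, 0]]
    - [0, [0, 0, 0], [0, 0, 0]]
    - [0, [0, 0, 0], [0, 0, 0]]
    - [0, [0, 0, 0], [0, 0, 0]]

```text
clock: 11.98
eef_pos: [548.1, 244.4, 245.0]
tcp_rot: [-3.142, -0.0, 2.869]
contact_force: [0.7, 0.2, -0.3]
opening: 0.001
```

Only the blank's top edge shows below the mark, a few mm off, and nothing is touched. Both dwells are done, so I'll go behind the lever.

Call:
servo_tool:
  rows:
    - [0, [0, 0, -25], [0, 0, 0]]
    - [0, [3, -40, 0], [0, 0, 0]]
    - [0, [4, -50, 0], [0, 0, 0]]
    - [0, [4, -50, 0], [0, 0, 0]]
    - [0, [4, -50, 0], [0, 0, 0]]
    - [0, [4, -42, 0], [0, 0, 0]]
    - [0, [2, -20, 0], [0, 0, 0]]
    - [0, [0, 0, 0], [0, 0, -8]]

```text
clock: 12.98
eef_pos: [459.4, 6.0, 270.2]
tcp_rot: [-3.141, 0.0, 3.009]
contact_force: [-0.0, -0.3, -0.0]
opening: -0.003
```

Call:
servo_tool:
  rows:
    - [0, [0, 0, 0], [0, 0, -8]]
    - [0, [0, 0, 0], [0, 0, -8]]
    - [0, [0, 0, 0], [0, 0, -8]]
    - [0, [0, 0, 0], [0, 0, 0]]
    - [0, [0, 0, 0], [0, 0, 0]]

```text
clock: 13.6
eef_pos: [460.0, 7.3, 270.0]
tcp_rot: [-3.142, 0.0, -2.859]
contact_force: [0.3, 0.6, 0.2]
opening: 0.005
```

```bash
python3 - <<'E'
from h import *
delta([460,7,92])
wr=grab_frame("wrist")
for t in("check_lever_base","check_lever_tip"):
  for b in boxes_of("wrist",t)[:3]: print(t,b["conf"],w("wrist",b["centre"]).round())
for q in([508,21.5,98],[460,7,73]):
  p=px("wrist",q);print(p)
  cv2.circle(wr,tuple(int(v) for v in p),5,(0,255,0),1)
cv2.imwrite("pics/l1.png",wr)
E
```

```text
tcp [460.    7.3 270. ] [-3.142  0.    -2.859] t 13.6 d_tool [ 1.00e-01 -3.00e-01  1.78e+02]
check_lever_base 0.8 [512.  20.  29.]
check_lever_base 0.67 [695.  77.  29.]
check_lever_base 0.65 [434.  75.  18.]
check_lever_tip 0.93 [505.  19. 108.]
check_lever_tip 0.9 [411.  74.  69.]
check_lever_tip 0.56 [ 592. -167.   36.]
[318.21383642 274.12387689]
[317.52612483 207.48995934]
```

View pics/l1.png

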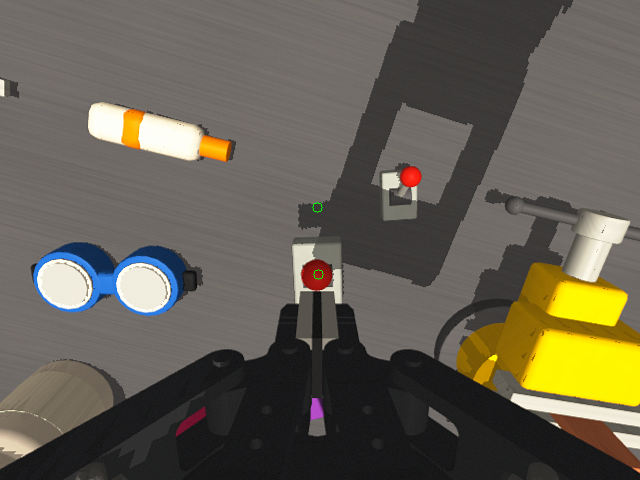

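The marks land on the ball (318,274) and on the clear spot behind it (317,207). I'll descend, then push along tool -x.

Call:
servo_tool:
  rows:
    - [0, [0, 0, 35], [0, 0, 0]]
    - [0, [0, 0, 45], [0, 0, 0]]
    - [0, [0, 0, 45], [0, 0, 0]]
    - [0, [0, 0, 35], [0, 0, 0]]
    - [0, [0, 0, 18], [0, 0, 0]]
    - [0, [0, 0, 0], [0, 0, 0]]

```text
clock: 14.5
eef_pos: [459.1, 7.3, 90.9]
tcp_rot: [3.141, -0.003, -2.857]
contact_force: [-0.3, 0.6, -0.0]
opening: 0.001
```

Call:
servo_tool:
  rows:
    - [0, [-10, 0, 0], [0, 0, 0]]
    - [0, [-10, 0, 0], [0, 0, 0]]
    - [0, [-10, 0, 0], [0, 0, 0]]
    - [0, [-10, 0, 0], [0, 0, 0]]
    - [0, [-10, 0, 0], [0, 0, 0]]
    - [0, [-10, 0, 0], [0, 0, 0]]
    - [0, [-10, 0, 0], [0, 0, 0]]
    - [0, [-10, 0, 0], [0, 0, 0]]

```text
clock: 15.5
eef_pos: [537.2, 30.1, 91.8]
tcp_rot: [3.141, -0.0, -2.856]
contact_force: [-0.6, 0.4, -1.7]
opening: 0.001
```

Call:
servo_tool:
  rows:
    - [0, [-5, 0, 0], [0, 0, 0]]
    - [0, [-5, 0, 0], [0, 0, 0]]
    - [0, [-2, 0, 0], [0, 0, 0]]
    - [0, [0, 0, 0], [0, 0, 0]]

```text
clock: 16.0
eef_pos: [548.4, 33.3, 92.0]
tcp_rot: [-3.142, 0.0, -2.856]
contact_force: [-0.8, 0.3, 0.9]
opening: 0.0
```

```bash
python3 - <<'E'
from h import *
delta([550,33,92])
im=grab_frame("side");wr=grab_frame("wrist");top=grab_frame("top")
cv2.imwrite("pics/l2.png",np.hstack([cv2.resize(im[190:270,240:345],(400,305)),cv2.resize(wr,(400,305))]))
E
```

```text
tcp [548.4  33.3  92. ] [-3.142  0.    -2.856] t 16.0 d_tool [-1.5 -0.7  0. ]
```

View pics/l2.png

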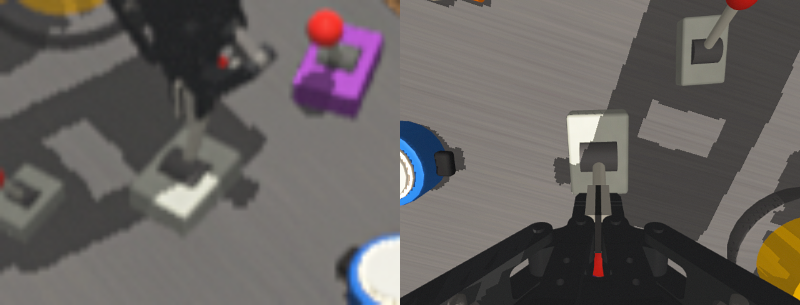

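The lever is leaning away with the ball ahead of the fingers, but there is no stop force yet. I'll keep pushing gently.

Call:
servo_tool:
  rows:
    - [0, [-3, 0, 0], [0, 0, 0]]
    - [0, [-2, 0, 0], [0, 0, 0]]
    - [0, [0, 0, 0], [0, 0, 0]]

```text
clock: 16.52
eef_pos: [551.0, 34.2, 91.5]
tcp_rot: [3.141, -0.005, -2.856]
contact_force: [-6.2, -2.2, 4.2]
opening: -0.0
```

Call:
servo_tool:
  rows:
    - [0, [-2, 0, 0], [0, 0, 0]]
    - [0, [-1, 0, 0], [0, 0, 0]]
    - [0, [0, 0, 0], [0, 0, 0]]

```text
clock: 16.9
eef_pos: [551.5, 34.4, 91.2]
tcp_rot: [3.141, -0.01, -2.855]
contact_force: [-14.2, -6.6, 10.6]
opening: 0.001
```

The force is rising with almost no movement, so the lever is at its stop. I'll back off and rise clear.

Call:
servo_tool:
  rows:
    - [0, [15, 0, 0], [0, 0, 0]]
    - [0, [30, 0, 0], [0, 0, 0]]
    - [0, [30, 0, 0], [0, 0, 0]]
    - [0, [15, 0, -30], [0, 0, 0]]
    - [0, [0, 0, -50], [0, 0, 0]]
    - [0, [0, 0, -50], [0, 0, 0]]
    - [0, [0, 0, -30], [0, 0, 0]]
    - [0, [0, 0, 0], [0, 0, 0]]

```text
clock: 17.9
eef_pos: [471.2, 10.2, 254.5]
tcp_rot: [-3.14, 0.006, -2.856]
contact_force: [-0.9, 0.2, -0.1]
opening: 0.002
```

```bash
python3 - <<'E'
from h import *
delta([460,7,250])
im=grab_frame("side");wr=grab_frame("wrist");grab_frame("top")
print(px("wrist",[537+.96*38,29+.276*38,92]),px("side",[537+.96*38,29+.276*38,92]))
for cam in("side","top"):
  for t in("goggles","tape_roll","bar_clamp","glue_tube","spray_bottle","jug","offcut","check_lever_tip"):
    for b in boxes_of(cam,t)[:1]: print(cam,t,round(b["conf"],2),w(cam,b["centre"]).round())
cv2.imwrite("pics/f.png",np.hstack([cv2.resize(im[190:270,240:345],(400,305)),cv2.resize(wr,(400,305))]))
E
```

```text
tcp [471.2  10.2 254.5] [-3.14   0.006 -2.856] t 17.9 d_tool [11.7  0.   4.4]
[316.50925599 345.33745199] [296.61460728 209.30333485]
side goggles 0.9 [ 595. -181.   33.]
side tape_roll 0.87 [ 592. -364.   47.]
side bar_clamp 0.74 [ 454. -363.   17.]
side glue_tube 0.86 [ 441. -160.   25.]
side spray_bottle 0.7 [751. -76.  95.]
side jug 0.97 [ 751. -219.  109.]
side offcut 0.57 [537.  28.  26.]
side check_lever_tip 0.7 [565.  39.  88.]
top goggles 0.82 [ 604. -170.   38.]
top tape_roll 0.91 [ 603. -363.   50.]
top bar_clamp 0.72 [ 454. -363.   24.]
top glue_tube 0.78 [ 442. -155.   25.]
top spray_bottle 0.94 [751. -73. 105.]
top check_lever_tip 0.52 [412.  76.  70.]
```

View pics/f.png

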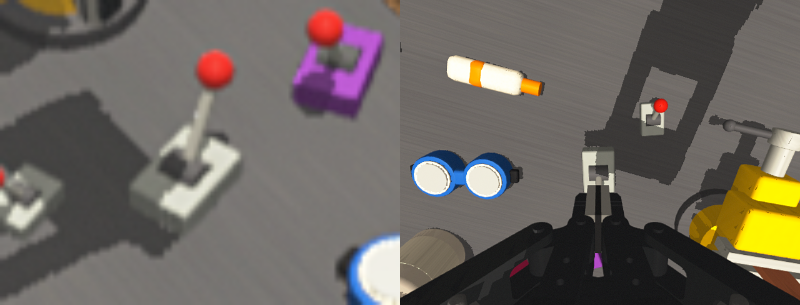

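The side view has the ball at (296.4,208.4), against (296.6,209.3) predicted for fully over. The loose things found again haven't moved, so I'll hand in.

```bash
python3 -c "from rig import *;print(sign_off())"
```

```text
the job is handed in; nothing more can be done
None
```

I did both point-and-calls and then pushed the red lever over, all in about 18 s of the 61 s allowed, and handed the job in. No verdict was reported.

- **Goggles:** the fingertips pointed down about 36 mm above the middle of the goggles for about 2.5 s, with no contact force.
- **Blank:** they then pointed about 36 mm above the blank's top end for about 2.5 s. The wrist picture put my aim a few mm off the middle, inside the 30 mm allowed.
- **Lever:** I pushed the larger grey lever until it stopped moving and the force rose to about 19 N, then backed off and rose clear. The last side picture shows the ball within 1 pixel of where fully over should be.
- **Loose things:** the goggles, tape roll, bar clamp, glue tube and spray bottle were found again within about 5 mm of where they started. The jar was within about 2 mm, seen from the side only.
- **Checks that failed or disagreed:** the offcut was not found again. The side camera mistook the lever base for it and the top camera missed it, but the arm never went near it. The top camera also picked the small lever's ball instead of the one I pushed, so the lever result rests on the side picture and the force.

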